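# Open the rotary shutter of a sharps pot and discard the used vial

### The job

Throw the used vial away: it is the one standing by itself on the worktop. The round sharps pot is shut, so first push its round shutter about by the finger lugs at its edge until the notch in the shutter faces the pointed tab on the collar and the drop opening there is completely uncovered; put the vial in through it and leave the pot open like that. Do not disturb the tray of fresh vials.

Things in the scene. Friction and masses are not known exactly. Their poses are not given: they have to be found in the camera images.
- sharps_pot: Round hollow tub, 159 mm across its collar, held fast in a low holder (it cannot move). Origin: centre of its underside, on the worktop; z up. Its top is a flat deck 110 mm above the worktop inside a collar (inner diameter 145 mm, top 117 mm up). A pointed flat tab on the collar sticks out 19 mm to the pot's -x, beside the drop opening. Inner floor: 4 mm up
- opening (a point): middle of the drop opening in the deck, 110 mm above the worktop, 44 mm from the pot's axis towards the tab (pot's -x). The opening is a 56-degree sector, from 21 to 65 mm from the axis; the shut shutter hides it
- notch (a point): middle of the shutter's notch, at deck height, 44 mm from the pot's axis; moves round with the shutter. The notch is a 72-degree sector, open at the rim: 8 degrees wider than the opening on either side. Shutter: flat disc, diameter 138 mm, lying on the deck, top 114.5 mm (stiffened edges 116.5 mm) above the worktop, with a 34 mm hub, 119 mm
- lug (a point): middle of the finger lug opposite the notch, 56 mm from the pot's axis, 121.5 mm above the worktop; two more lugs like it stand 90 degrees to either side of the notch. Each lug is upright on the disc, 22 mm long radially (45 to 67 mm from the axis), 8 mm thick, top 131.5 mm above the worktop
- shutter (a joint): turn of the shutter about the pot's upright axis, rad, growing counter-clockwise seen from above; 0 (or 6.283) when the notch is exactly at the opening. It turns either way without stops, takes about 0.08 N m (1.5 N at a lug) and stays where it is left
- used_vial_mid (a point): centre, half-way up, of the used vial: a small glass vial with crimped cap, 47 mm tall, body 21.6 mm in diameter up to 39 mm height, cap 16 mm; 12 g; it stands upright by itself on the worktop. It looks like the fresh vials, which all stand in the tray
- tray: small open steel tray, 90 x 155 x 25 mm, origin at the centre of its underside, long side along its y; four fresh vials of the same kind stand in it. A bystander
- fresh_vial_0: a fresh vial in the tray (bystander), origin at the centre of its underside
- fresh_vial_1: a fresh vial in the tray (bystander), origin at the centre of its underside
- fresh_vial_2: a fresh vial in the tray (bystander), origin at the centre of its underside
- fresh_vial_3: a fresh vial in the tray (bystander), origin at the centre of its underside
There are look-alikes about, which are no part of the job. Leave any orange or purple look-alike of the part that bears used_vial_mid alone.

How it is judged:
By the outcome, as a careful person would: the job done as asked, in the order asked, and still so for the second after the job is handed in, with the robot touching nothing.
It also fails if it takes over 61 s, if anything falls off the work surface, if the arm or the gripper's body presses on something with over 40 N, if the wrist force passes 120 N, or if a joint passes its speed limit or range.

### The arm

A 6-joint arm with a two-finger parallel gripper is mounted at the origin on a cart in front of the work surface, level with it; the furniture and walls round the work are solid. World frame = base frame: x ahead of the robot, y to its left, z up, the work surface at z = 0. Lengths are in m, angles in rad, forces in N, time in s.
With the tool pointing down it reaches from about 0.35 to 0.775 m from the base axis. Payload 5.5 kg.
Tool frame: the origin (TCP) lies at the very end of the fingers, on their centre line; the grasp point (between the pads) lies 19 mm behind it (env.grip_point_offset is the distance from the TCP to the grasp point, in m); z points along the fingers, y is the line along which they close (so a half turn about z gives the same grasp; the last joint's range is limited). The gripper opens to 85 mm and grips with 20 to 120 N. Pads are 22 mm wide; open, the fingers measure 114 mm over their backs; the gripper's body (76 mm by 85 mm) begins 54 mm behind the grasp point. The pads swing forward as they close: fully open they stand 13 mm farther back than shut.
Start: joints at [1.162, 0.313, 0.046, 1.304, 0, 1.431], TCP at [0.153, 0.554, 0.231] pointing down, gripper open.
Joint ranges: [-2.76, 2.76], [-0.86, 1.69], [-1.03, 1.26], [-2.2, 2.34], [-1.47, 1.5], [-3.14, 3.14]. Speed limits (rad/s): [2.57, 2.57, 3.14, 3.14, 3.14, 3.14].

### API

Orientations are given as a unit quaternion [w, x, y, z].
In Python, from workcell import sensors, imaging, workorder, env gives the robot as it stands.
- The arm moves only by the shell command python3 -m handwheel 'ROWS' [FORCE]. ROWS is JSON, a list of rows, each a list of 5 numbers: the shift along the tool's x, y, z in mm, then the turn about the tool's z in rad, then the opening, from 0 (shut) to 1 (fully open). A call has 1 to 8 rows; each row is the pose to reach, as a shift and turn from the pose commanded when the call began, along the tool's axes at that moment; what a row does not reach only later rows make up. A row lasts 1/10 s, in which the tool goes at most 50 mm and 8.59 degrees, less where a joint would pass 70% of its speed; a pose out of reach is approached as far as the arm can. A call with a gripper value outside its range is refused whole. The fingers move at their own pace and stop on an object; FORCE is the grip in N (left out, the last holds). Time passes only in rows, so rows that repeat a pose let the fingers close. It gives the time, the measured TCP pose, the force, the opening and the grip force at its end, in the units of the state.
- sensors.get_state(): the state, without advancing time (a new reading comes with each control period).
- imaging.read_camera(name): name is "scene" or "top"; returns a dict with "color" (384x512x3 uint8, blue, green, red), "z_map" (384x512 float32, m along the optical axis (not along the pixel's ray), 0 where there is no reading), "fx", "fy", "cx", "cy" (pixels), "xyz" and "rotation" of the camera in the world. Camera axes: x right, y down, z forward; pixel columns grow to the right and rows downward; lengths in m; the calibration is good to about 2 mm. A picture is of the moment at which its call begins.
- workorder.hand_in(): hands the job in; it is judged then, once.
The state is a dict: "clock": time; "joint_pos": joint angles; "qvel": joint speeds; "tau": joint torques, N m; "tcp_pos": TCP position; "orientation": TCP orientation; "wrist_force": force on the tool from outside, world axes, zero at the start; "ft_torque": the same for the moment, N m; "finger_gap": finger opening in m; "grip_force": force on a finger pad.
Only numpy, scipy, OpenCV 4.12 (cv2) and the standard library are available. Lean on these libraries where they do the work, as an engineer would, in place of code of your own. Each camera call takes 0.05 s, during which the arm holds its last target. There are 200 camera calls.

## Working session

There is one attempt and no reset: what is moved stays moved. The work goes in short steps, Python scripts to look and compute and a shell command to move; the robot and the scene stay as the last step left them, time stands still between calls to the robot, and variables do not carry over. Pictures are saved under pics/ and viewed, at most 10 in all, crops included, and the job is handed in when it is done.

```bash
ls; mkdir -p pics; cat > h.py <<'E'
from workcell import sensors, imaging, workorder, env
import numpy as np, cv2
def cloud(c):
    z=c["z_map"]; v,u=np.indices(z.shape)
    p=np.stack([(u-c["cx"])/c["fx"]*z,(v-c["cy"])/c["fy"]*z,z],-1)
    P=p@np.array(c["rotation"]).T+np.array(c["xyz"]); P[z==0]=np.nan
    return P
E
python3 - <<'E'
from h import *
for n in("scene","top"):
    c=imaging.read_camera(n); np.savez("c_"+n,**c); cv2.imwrite(f"pics/{n}0.png",c["color"]); print(n,c["xyz"],np.round(c["rotation"],3).tolist(),c["fx"])
s=sensors.get_state(); print(s["tcp_pos"],s["orientation"],s["clock"],env.grip_point_offset,s["finger_gap"])
E
```

```text
pics
scene [0.17168729 0.9090513  0.78114372] [0.105, -0.201, 0.884, -0.408] 427.36579476299255
top [0.25313861 0.16938186 1.31568152] [0.078, -0.698, 0.708, -0.077] 463.2064045596681
[0.15253759 0.5539422  0.23048355] [-2.15056818e-04  1.33999276e-01  9.90981093e-01 -7.87879572e-04] 0.1 0.0187 0.08549065495176784
```

```bash
sed -i 's/P=p@np.array(c\["rotation"\]).T/P=p@R.from_quat(np.roll(c["rotation"],-1)).as_matrix().T/; 1a from scipy.spatial.transform import Rotation as R' h.py
python3 - <<'E'
from h import *
for n in("scene","top"):
    P=cloud(np.load(f"c_{n}.npz")); print(n,[np.round(P[i,j],3).tolist() for i,j in((100,100),(100,400),(300,100),(300,400),(190,250))])
E
```

```text
scene [[1.019, 0.18, 0.245], [0.342, -0.502, 0.059], [0.757, 0.562, -0.003], [0.166, 0.589, 0.382], [0.622, 0.097, 0.009]]
top [[0.851, 0.645, -0.002], [0.778, -0.226, 0.132], [0.254, 0.61, -0.003], [0.243, -0.224, -0.004], [0.56, 0.189, 0.004]]
```

View pics/top0.png

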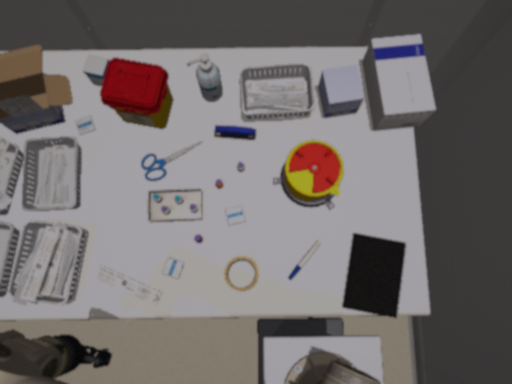

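View pics/scene0.png

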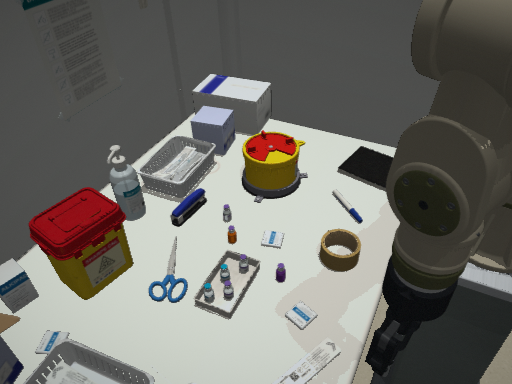

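```bash
python3 - <<'E'
from h import *
c=np.load("c_top.npz"); P=cloud(c); im=c["color"]
cv2.imwrite("pics/crop1.png",cv2.resize(im[130:220,205:355],None,fx=5,fy=5,interpolation=cv2.INTER_CUBIC))
z=P[...,2]
m=np.zeros(z.shape,bool); m[130:215,270:355]=1
# yellow/red pixels high
hi=m&(z>0.100)&(z<0.125); q=P[hi]; (cc,r)=cv2.minEnclosingCircle(q[:,:2].astype(np.float32)); print("hi",hi.sum(),cc,r)
hsv=cv2.cvtColor(im,cv2.COLOR_BGR2HSV); h,s=hsv[...,0],hsv[...,1]
yel=hi&(h>18)&(h<40)&(s>120); red=hi&((h<9)|(h>170))&(s>120)
for k,a in(("y",yel),("r",red)):
    print(k,a.sum(),P[a].mean(0))
q=P[red]; print(cv2.minEnclosingCircle(q[:,:2].astype(np.float32)))
lug=m&(z>0.124); print("lug",[(np.round(p,3).tolist(),ij.tolist()) for p,ij in zip(P[lug],np.argwhere(lug))][:40])
w=P[155:180,230:252]; a=w[...,2]>0.02; print("vial",a.sum(),w[a].round(3).tolist())
for n in("scene",):
    c=np.load(f"c_{n}.npz");P=cloud(c); w=P[200:225,215:240]; a=w[...,2]>0.01; print(a.sum(),np.nanmean(w[a],0),np.nanmin(w[a],0),np.nanmax(w[a],0))
    w=P[120:190,230:310].reshape(-1,3); b=w[(w[:,2]>.1)&(w[:,2]<.14)]; print(cv2.minEnclosingCircle(b[:,:2].astype(np.float32)))
    cv2.imwrite("pics/crop2.png",cv2.resize(c["color"][115:210,195:325],None,fx=6,fy=6,interpolation=cv2.INTER_CUBIC))
E
```

```text
hi 2638 (0.5879327058792114, 0.008386155590415001) 0.08853410929441452
y 971 [0.57095726 0.02849622 0.1134295 ]
r 1383 [0.60209497 0.0072337  0.11562347]
((0.5949937701225281, 0.013456677086651325), 0.06745436787605286)
lug [([0.643, -0.028, 0.132], [148, 330]), ([0.643, -0.031, 0.132], [148, 331]), ([0.641, 0.061, 0.133], [149, 297]), ([0.642, 0.058, 0.13], [149, 298]), ([0.64, -0.025, 0.133], [149, 329]), ([0.64, -0.028, 0.131], [149, 330]), ([0.639, -0.03, 0.133], [149, 331]), ([0.638, 0.063, 0.133], [150, 296]), ([0.638, 0.061, 0.134], [150, 297]), ([0.637, 0.058, 0.135], [150, 298]), ([0.639, 0.055, 0.13], [150, 299]), ([0.636, -0.021, 0.137], [150, 328]), ([0.638, -0.025, 0.131], [150, 329]), ([0.637, -0.028, 0.133], [150, 330]), ([0.638, -0.031, 0.13], [150, 331]), ([0.635, 0.064, 0.134], [151, 296]), ([0.635, 0.061, 0.134], [151, 297]), ([0.635, 0.058, 0.133], [151, 298]), ([0.635, 0.055, 0.133], [151, 299]), ([0.635, 0.053, 0.134], [151, 300]), ([0.634, -0.019, 0.133], [151, 327]), ([0.634, -0.022, 0.134], [151, 328]), ([0.636, -0.025, 0.128], [151, 329]), ([0.635, -0.028, 0
[... 1249 characters left out ...]
0.034], [0.623, 0.22, 0.039], [0.621, 0.216, 0.048], [0.62, 0.214, 0.049], [0.622, 0.211, 0.044], [0.625, 0.208, 0.033], [0.625, 0.206, 0.032], [0.624, 0.223, 0.027], [0.622, 0.22, 0.032], [0.621, 0.217, 0.037], [0.621, 0.214, 0.034], [0.62, 0.211, 0.039], [0.621, 0.208, 0.036], [0.623, 0.206, 0.03], [0.62, 0.223, 0.03], [0.618, 0.22, 0.037], [0.62, 0.217, 0.029], [0.619, 0.214, 0.032], [0.619, 0.211, 0.033], [0.621, 0.209, 0.025], [0.617, 0.22, 0.031], [0.618, 0.217, 0.025], [0.619, 0.215, 0.022], [0.619, 0.212, 0.021]]
101 [0.62435794 0.22323924 0.02976207] [0.61520052 0.21111476 0.01058248] [0.63604765 0.23103736 0.04886416]
((0.5864455699920654, 0.01237969659268856), 0.08909037709236145)
```

View pics/crop1.png

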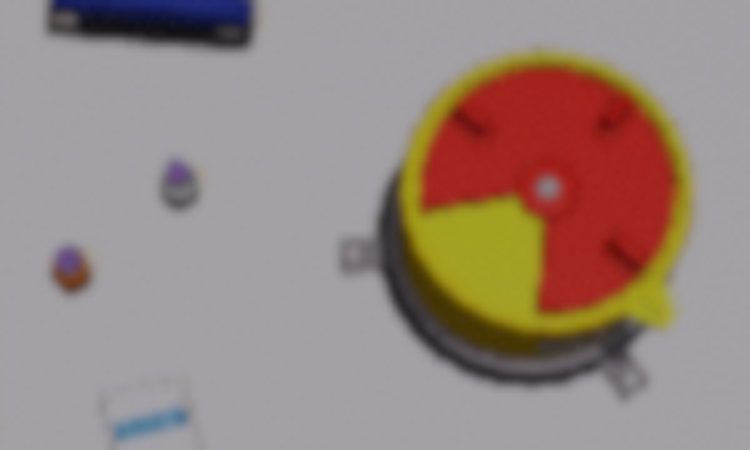

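View pics/crop2.png

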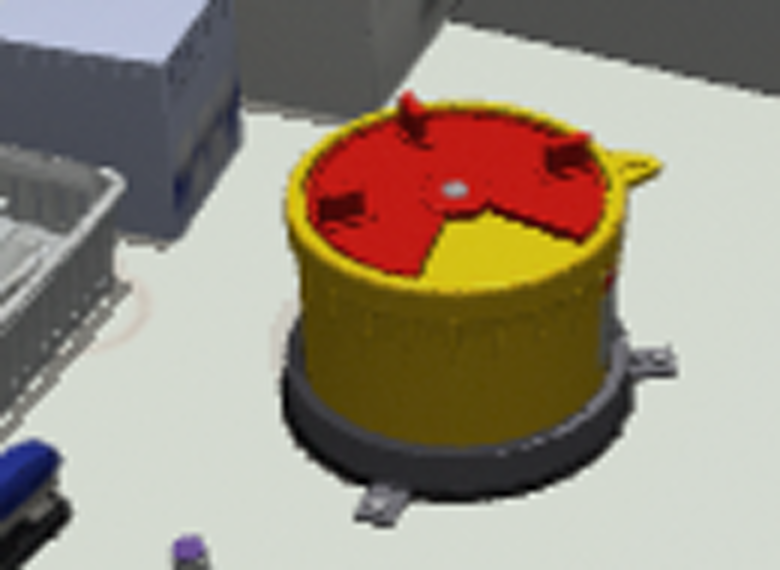

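The pot's hub is at about (314.6,167.4) in top and (270.8,146.3) in scene. The notch points lower-left, the tab lower-right at (338,193), and the used vial is clear and near (241,167). I'll compute the geometry and the first move.

```bash
cat >> h.py <<'E'
def ray(c,u,v,z):
    d=R.from_quat(np.roll(c["rotation"],-1)).as_matrix()@[(u-c["cx"])/c["fx"],(v-c["cy"])/c["fy"],1]
    o=np.array(c["xyz"]); return (o+d*(z-o[2])/d[2])[:2]
def rel(pts,ydegs):
    "world targets -> tool shift mm and turn from the present pose"
    s=sensors.get_state(); M=R.from_quat(np.roll(s["orientation"],-1)).as_matrix(); y0=np.degrees(np.arctan2(M[1,1],M[0,1]))
    for p,y in zip(pts,ydegs):
        t=-(y-y0); print((M.T@(np.array(p)-s["tcp_pos"])*1000).round(1).tolist(), round(float(np.radians((t+180)%360-180)),3))
E
python3 - <<'E'
from h import *
t=np.load("c_top.npz"); s=np.load("c_scene.npz")
for n,z,a,b in(("hub",.119,(314.6,167.4),(270.8,146.3)),("tab",.116,(338.6,193),(305.3,142.2)),("tabS2",.112,(338.6,193),(305.3,142.2))):
    print(n,ray(t,*a,z),ray(s,*b,z))
# disc fits of the collar outline and lugs in both views
for n,c in(("top",t),("scene",s)):
    P=cloud(c); z=P[...,2]; near=np.hypot(P[...,0]-.595,P[...,1]-.0135)<.075
    l=((z>.125)&near).astype(np.uint8); k,lab,st,ce=cv2.connectedComponentsWithStats(l)
    for i in range(1,k):
        if st[i,4]>6: print(n,"lug",st[i,4],P[lab==i].mean(0).round(4))
c=np.array([.595,.0135]); a=np.radians(48)
rel([[*(c+.056*np.array([np.cos(a),np.sin(a)])),.19]],[-42])
E
```

```text
hub [0.59314019 0.01382851] [0.59163769 0.02191685]
tab [ 0.52252634 -0.04736257] [ 0.51438349 -0.04026571]
tabS2 [ 0.52342453 -0.04808524] [ 0.51644438 -0.04597465]
top lug 27 [0.6325 0.0554 0.1316]
top lug 23 [ 0.6343 -0.0232  0.1315]
top lug 26 [ 0.5558 -0.0258  0.1307]
scene lug 16 [ 0.6344 -0.019   0.1294]
scene lug 22 [ 0.5556 -0.0213  0.1286]
scene lug 23 [0.6316 0.0594 0.1288]
[-595.2, -353.4, 40.9] 2.035
```

```bash
python3 -m handwheel '[[-594.7,-351.4,41,2.06,0.3],[-594.7,-351.4,41,2.06,0.3],[-594.7,-351.4,41,2.06,0.3],[-594.7,-351.4,41,2.06,0.3],[-594.7,-351.4,41,2.06,0.3],[-594.7,-351.4,41,2.06,0.3],[-594.7,-351.4,41,2.06,0.3],[-594.7,-351.4,41,2.06,0.3]]' 
python3 - <<'E'
from h import *
rel([[.6325,.0572,.18]],[-43.4]); print(sensors.get_state()["joint_pos"])
E
```

```text
clock: 0.9
tcp_pos: [0.4311, 0.2655, 0.2073]
orientation: [-0.0, 0.672, 0.74, -0.0]
wrist_force: [1.7, 0.4, 0.5]
finger_gap: 0.0255
grip_force: 0.0
[-226.6, 180.6, 27.2] 0.853
[ 3.93218737e-01  1.89513259e-01 -1.75926833e-01  1.20553740e+00
  1.82451001e-04  1.86820445e+00]
```

```bash
python3 -m handwheel '[[-226.6,180.6,27,0.853,0.24],[-226.6,180.6,27,0.853,0.24],[-226.6,180.6,27,0.853,0.24],[-226.6,180.6,27,0.853,0.24],[-226.6,180.6,27,0.853,0.24],[-226.6,180.6,27,0.853,0.24],[-226.6,180.6,27,0.853,0.24],[-226.6,180.6,27,0.853,0.24]]' 
python3 - <<'E'
from h import *
rel([[.6325,.0572,.122]],[-43.4]); print(sensors.get_state()["joint_pos"])
for n in("scene","top"):
    c=imaging.read_camera(n); np.savez("c1_"+n,**c)
    y,x=(100,215) if n=="scene" else (110,250)
    cv2.imwrite(f"pics/{n}1.png",cv2.resize(c["color"][y:y+100,x:x+120],None,fx=4,fy=4,interpolation=cv2.INTER_CUBIC))
a,b=[cv2.imread(f"pics/{n}1.png") for n in("scene","top")]; cv2.imwrite("pics/pair1.png",np.vstack([a,b])[:, :] if 0 else cv2.resize(np.hstack([a,b]),(800,333)))
E
```

```text
clock: 1.7
tcp_pos: [0.6327, 0.0593, 0.1793]
orientation: [-0.001, 0.917, 0.398, -0.001]
wrist_force: [0.2, 0.4, 0.3]
finger_gap: 0.0208
grip_force: 0.0
[-1.6, 1.4, 57.3] 0.005
[-3.29485421e-02  4.51037299e-01  1.21535420e-01  1.24378020e+00
  3.63184501e-04  2.29003312e+00]
```

View pics/pair1.png

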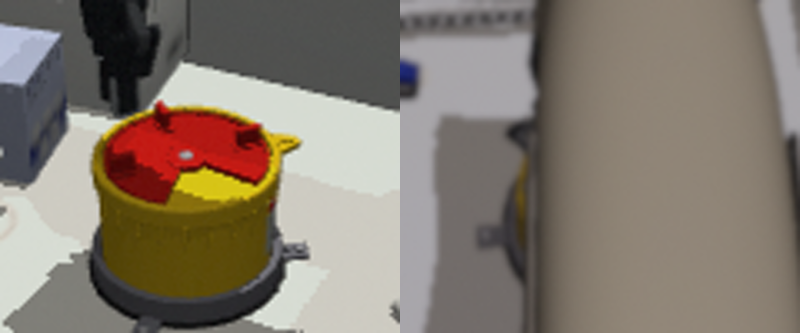

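In scene, the fingers hang over the left lug (finger tips at about (122,105) in the pair, lug at (120,155)). In top, the arm hides the pot. Descending to straddle the lug.

```bash
python3 -m handwheel '[[-1.6,1.4,20,0.005,0.24],[-1.6,1.4,40,0.005,0.24],[-1.6,1.4,45,0.005,0.24],[-1.6,1.4,50,0.005,0.24],[-1.6,1.4,54,0.005,0.24],[-1.6,1.4,57,0.005,0.24],[-1.6,1.4,57,0.005,0.24],[-1.6,1.4,57,0.005,0.24]]' 
python3 - <<'E'
from h import *
c=np.array([.594,.0165]); A=46.6+np.array([8,16,24,32,40,40])
rel([[*(c+.056*np.array([np.cos(np.radians(a)),np.sin(np.radians(a))])),.122] for a in A],A-90)
E
```

```text
clock: 2.6
tcp_pos: [0.6331, 0.0581, 0.1241]
orientation: [0.0, 0.918, 0.396, 0.0]
wrist_force: [0.0, 0.2, 0.7]
finger_gap: 0.0206
grip_force: 0.0
[-1.7, -7.6, 2.0] -0.138
[-3.3, -15.3, 2.0] -0.278
[-5.9, -22.6, 2.0] -0.417
[-9.6, -29.5, 2.0] -0.557
[-14.2, -35.9, 2.0] -0.697
[-14.2, -35.9, 2.0] -0.697
```

```bash
python3 -m handwheel '[[-1.7,-7.6,1.5,-0.138,0.24],[-3.3,-15.3,1.5,-0.278,0.24],[-5.9,-22.6,1.5,-0.417,0.24],[-9.6,-29.5,1.5,-0.557,0.24],[-14.2,-35.9,1.5,-0.697,0.24],[-14.2,-35.9,1.5,-0.697,0.24]]' 
python3 - <<'E'
from h import *
c=np.array([.594,.0165]); A=86.6+np.array([8,16,24,32,40,43.4,43.4])
rel([[*(c+.056*np.array([np.cos(np.radians(a)),np.sin(np.radians(a))])),.1235] for a in A],A-90)
E
```

```text
clock: 3.2
tcp_pos: [0.5967, 0.0724, 0.1227]
orientation: [0.0, 0.728, 0.686, 0.0]
wrist_force: [0.0, 0.0, -0.1]
finger_gap: 0.0207
grip_force: 0.0
[-0.5, -7.2, -0.8] -0.139
[-2.1, -14.9, -0.8] -0.279
[-4.8, -22.2, -0.8] -0.418
[-8.4, -29.1, -0.8] -0.558
[-13.0, -35.4, -0.8] -0.697
[-15.2, -37.9, -0.8] -0.757
[-15.2, -37.9, -0.8] -0.757
```

```bash
python3 -m handwheel '[[-0.5,-7.2,0,-0.139,0.24],[-2.1,-14.9,0,-0.279,0.24],[-4.8,-22.2,0,-0.418,0.24],[-8.4,-29.1,0,-0.558,0.24],[-13,-35.4,0,-0.697,0.24],[-15.2,-37.9,0,-0.757,0.24],[-15.2,-37.9,0,-0.757,0.24],[-15.2,-37.9,0,-0.757,0.24]]' 
python3 - <<'E'
from h import *
c=imaging.read_camera("scene"); np.savez("c2_scene",**c); P=cloud(c); z=P[...,2]
cv2.imwrite("pics/s2.png",cv2.resize(c["color"][100:210,215:325],(660,590),interpolation=cv2.INTER_CUBIC))
C=np.array([.594,.0165]); a=np.radians(130+4)
rel([[*(C+.056*np.array([np.cos(a),np.sin(a)])),.1235]],[np.degrees(a)-90])
E
```

```text
clock: 4.0
tcp_pos: [0.5587, 0.0594, 0.1223]
orientation: [0.0, 0.424, 0.906, 0.0]
wrist_force: [-1.0, -0.1, -0.8]
finger_gap: 0.0206
grip_force: 0.0
[0.2, -4.4, -1.3] -0.073
```

View pics/s2.png

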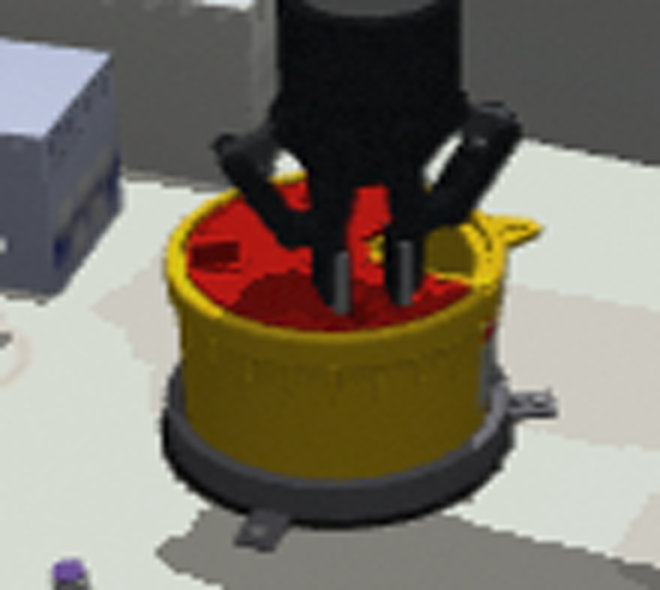

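The shutter has turned and the dark opening shows beside the tab at about (440,250). I'll push the last few degrees, lift, move aside and look.

```bash
python3 -m handwheel '[[0.2,-2,0,-0.035,0.24],[0.2,-4,0,-0.07,0.24],[0.2,-4,0,-0.07,0.24],[0.2,0,0,-0.07,0.24],[0.2,0,-30,-0.07,0.24],[0.2,0,-70,-0.07,0.24],[0.2,0,-70,-0.07,0.24]]' 
python3 - <<'E'
from h import *
rel([[.626,.2185,.12],[.57,.16,.16]],[74.6,74.6]); print(sensors.get_state()["joint_pos"])
E
```

```text
clock: 4.75
tcp_pos: [0.5613, 0.0598, 0.1974]
orientation: [0.004, 0.391, 0.92, 0.002]
wrist_force: [0.3, 0.4, -1.0]
finger_gap: 0.0204
grip_force: 0.0
[69.8, 156.2, 77.9] -0.535
[66.3, 75.5, 37.5] -0.535
[-3.60532137e-02  2.97253831e-01 -5.93886720e-02  1.20552939e+00
  1.15782714e-04  7.67817993e-01]
```

```bash
python3 -m handwheel '[[40,80,0,0,0.6],[69.8,130,60,0,0.6],[69.8,156.2,100,0,0.6],[69.8,156.2,100,0,0.6],[69.8,156.2,100,0,0.6],[69.8,156.2,100,0,0.6],[69.8,156.2,100,0,0.6],[69.8,156.2,100,0,0.6]]' 
python3 - <<'E'
from h import *
s=imaging.read_camera("scene"); t=imaging.read_camera("top"); np.savez("c3_top",**t); np.savez("c3_scene",**s)
a=cv2.resize(s["color"][120:240,190:310],(400,400),interpolation=cv2.INTER_CUBIC); b=cv2.resize(t["color"][120:240,210:350],(400,343),interpolation=cv2.INTER_CUBIC)
b=cv2.copyMakeBorder(b,0,57,0,0,0); cv2.imwrite("pics/pair3.png",np.hstack([a,b]))
rel([[.626,.2185,.02]],[44]); print(sensors.get_state()["joint_pos"])
E
```

```text
clock: 5.55
tcp_pos: [0.6228, 0.2174, 0.0941]
orientation: [0.001, 0.391, 0.92, 0.001]
wrist_force: [-0.4, -0.2, 1.0]
finger_gap: 0.0511
grip_force: 0.0
[-1.3, 2.9, 74.1] -0.002
[ 2.14210431e-01  5.38694168e-01  4.92669103e-02  1.07852590e+00
 -4.33716723e-05  1.01869911e+00]
```

View pics/pair3.png

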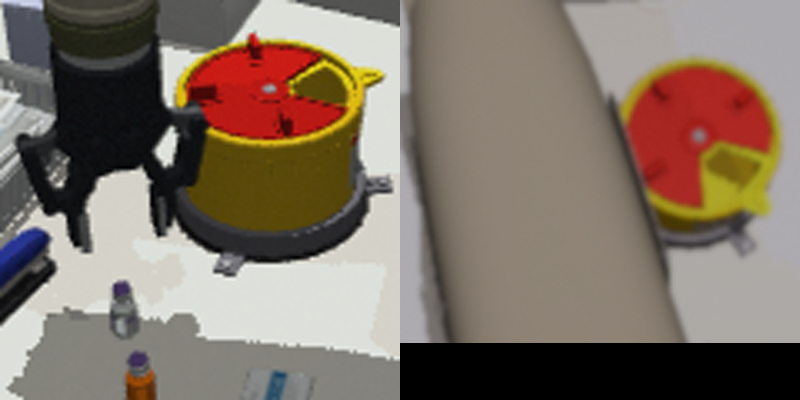

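The pot is now clear in both views. In top, yellow deck shows left of the dark opening while its right edge touches red, so the shutter needs some more CCW turn. I'll measure that from the image.

```bash
python3 - <<'E'
from h import *
t=np.load("c3_top.npz"); im=t["color"]; hsv=cv2.cvtColor(im,cv2.COLOR_BGR2HSV)
M=R.from_quat(np.roll(t["rotation"],-1)).as_matrix()
def px(x,y,z):
    p=M.T@(np.array([x,y,z])-t["xyz"]); return t["fx"]*p[0]/p[2]+t["cx"],t["fy"]*p[1]/p[2]+t["cy"]
C=(.594,.0145)
# refine: red centroid check via hub (grey) pixel
for r in(.035,.045,.055):
    s=""
    for a in range(160,290,3):
        u,v=px(C[0]+r*np.cos(np.radians(a)),C[1]+r*np.sin(np.radians(a)),.113)
        h,S,V=cv2.getRectSubPix(im,(1,1),(u,v))[0,0] if 0 else hsv[round(v),round(u)]
        s+= "R" if h<10 or h>170 else ("Y" if V>150 else "d")
    print(r,s)
P=cloud(t);z=P[...,2]; near=np.hypot(P[...,0]-.594,P[...,1]-.0165)<.07
k,lab,st,ce=cv2.connectedComponentsWithStats(((z>.125)&near).astype(np.uint8))
for i in range(1,k):
    if st[i,4]>6:
        p=P[lab==i].mean(0); print("lug",st[i,4],p.round(4),np.degrees(np.arctan2(p[1]-.0148,p[0]-.5941)))
low=(z<.09)&near&(P[...,1]<.03)&(P[...,0]<.6); print(low.sum())
E
```

```text
0.035 RRRRRRRYYYYddddddddddddddddddYYYYYRRRRRRRRRR
0.045 RRRRRRRYYYYYYYYYddddddddddddddYYYYRRRRRRRRRR
0.055 RRRRRRRYYYYYYYYYYYYdddddddddddYYdRRRRRRRRRRR
lug 28 [0.6377 0.0492 0.1313] 38.260007751753726
lug 26 [ 0.6288 -0.0286  0.1319] -51.36708388126807
lug 26 [0.5597 0.0585 0.1309] 128.16807815750198
193
```

```bash
python3 - <<'E'
from h import *
for n,C in(("top",(.594,.0145)),("scene",(.5935,.019))):
    t=np.load(f"c3_{n}.npz"); P=cloud(t); o=t["xyz"]; hsv=cv2.cvtColor(t["color"],cv2.COLOR_BGR2HSV); red=(hsv[...,0]<10)|(hsv[...,0]>170)
    for nm,zp in(("hole",.110),("red",.1145)):
        D=P-o; Q=o+D*((zp-o[2])/D[...,2])[...,None]; x,y=Q[...,0]-C[0],Q[...,1]-C[1]; r=np.hypot(x,y); a=np.degrees(np.arctan2(y,x))%360
        m=(r>.03)&(r<.055)&(a>150)&(a<290)
        m&= (P[...,2]<.098) if nm=="hole" else red
        hist=np.histogram(a[m],np.arange(150,291,4))[0]; print(n,nm,hist.tolist())
E
```

```text
top hole [0, 0, 0, 0, 0, 0, 0, 0, 0, 0, 6, 10, 9, 12, 9, 9, 11, 7, 13, 9, 9, 11, 11, 9, 3, 0, 0, 0, 0, 0, 0, 0, 0, 0, 0]
top red [10, 10, 11, 10, 9, 11, 12, 0, 0, 0, 0, 0, 0, 0, 0, 0, 0, 0, 0, 0, 0, 0, 0, 0, 0, 0, 0, 10, 8, 9, 9, 10, 10, 9, 11]
scene hole [0, 0, 0, 0, 0, 0, 0, 0, 0, 0, 0, 4, 8, 1, 8, 6, 6, 4, 6, 6, 2, 7, 5, 1, 0, 0, 0, 0, 0, 0, 0, 0, 0, 0, 0]
scene red [7, 7, 6, 6, 6, 4, 7, 4, 6, 1, 0, 0, 0, 0, 0, 0, 0, 0, 0, 0, 0, 0, 0, 0, 0, 2, 5, 6, 4, 4, 6, 6, 5, 5, 5]
```

The opening spans 191–247° and the notch 178–258°, so the opening is fully uncovered with about 10° to spare on each side. Now the vial.

```bash
python3 -m handwheel '[[-1.3,2.9,25,0,0.6],[-1.3,2.9,45,0,0.6],[-1.3,2.9,60,0,0.6],[-1.3,2.9,73,0,0.6],[-1.3,2.9,73,0,0.6],[-1.3,2.9,73,0,0.6]]' 
python3 -m handwheel '[[0,0,0,0,0.15],[0,0,0,0,0.15],[0,0,0,0,0.15],[0,0,0,0,0.15],[0,0,0,0,0.15]]' 20
python3 -m handwheel '[[0,0,-40,0,0.15],[0,0,-80,0,0.15],[0,0,-130,0,0.15],[0,0,-165,0,0.15],[0,0,-165,0,0.15],[0,0,-165,0,0.15]]'
python3 - <<'E'
from h import *
s=imaging.read_camera("scene"); np.savez("c4_scene",**s)
cv2.imwrite("pics/s4.png",cv2.resize(s["color"][60:240,170:350],(590,590),interpolation=cv2.INTER_CUBIC))
a=np.radians(219.5); p=np.array([.594,.0165])+.044*np.array([np.cos(a),np.sin(a)]); print(p)
for y in (39.5+90-90,129.5): rel([[*p,.19],[*p,.122]],[y,y])
E
```

```text
clock: 6.25
tcp_pos: [0.6254, 0.2191, 0.0198]
orientation: [0.0, 0.391, 0.92, 0.0]
wrist_force: [0.0, 1.2, 0.7]
finger_gap: 0.0513
grip_force: 0.0
clock: 6.75
tcp_pos: [0.6258, 0.2196, 0.0203]
orientation: [0.001, 0.391, 0.921, 0.001]
wrist_force: [0.7, -0.9, 6.0]
finger_gap: 0.0209
grip_force: 20.2
clock: 7.35
tcp_pos: [0.6255, 0.2196, 0.185]
orientation: [0.001, 0.391, 0.921, 0.001]
wrist_force: [-1.4, -0.3, -0.4]
finger_gap: 0.0204
grip_force: 19.8
[ 0.56004852 -0.01148744]
[-121.2, -206.8, -6.7] 0.079
[-121.3, -206.7, 61.3] 0.079
[-121.2, -206.8, -6.7] -1.492
[-121.3, -206.7, 61.3] -1.492
```

View pics/s4.png

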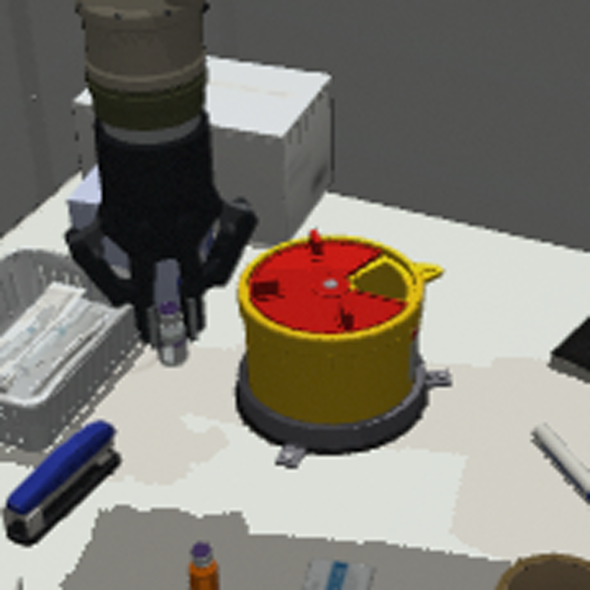

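The vial is held upright with its lower end showing at about (172,350). Next I carry it over the opening.

```bash
python3 -m handwheel '[[-24,-41,-7,0.079,0.15],[-48,-82,-7,0.079,0.15],[-73,-124,-7,0.079,0.15],[-97,-165,-7,0.079,0.15],[-115,-196,-7,0.079,0.15],[-121.2,-206.8,-7,0.079,0.15],[-121.2,-206.8,-7,0.079,0.15],[-121.2,-206.8,-7,0.079,0.15]]'
python3 -m handwheel '[[0,0,15,0,0.15],[0,0,30,0,0.15],[0,0,40,0,0.15],[0,0,48,0,0.15],[0,0,48,0,0.15]]'
python3 - <<'E'
from h import *
s=imaging.read_camera("scene"); np.savez("c5_scene",**s)
cv2.imwrite("pics/s5.png",cv2.resize(s["color"][90:190,220:320],(590,590),interpolation=cv2.INTER_CUBIC))
rel([[.56005,-.0115,.124]],[39.5])
E
```

```text
clock: 8.2
tcp_pos: [0.5602, -0.0107, 0.19]
orientation: [-0.001, 0.427, 0.904, 0.0]
wrist_force: [-0.0, -0.3, 0.4]
finger_gap: 0.0208
grip_force: 19.8
clock: 8.7
tcp_pos: [0.5598, -0.0104, 0.1417]
orientation: [-0.001, 0.426, 0.905, -0.0]
wrist_force: [-0.1, -0.4, 0.4]
finger_gap: 0.0207
grip_force: 19.8
[-0.5, -0.6, 18.6] 0.001
```

View pics/s5.png

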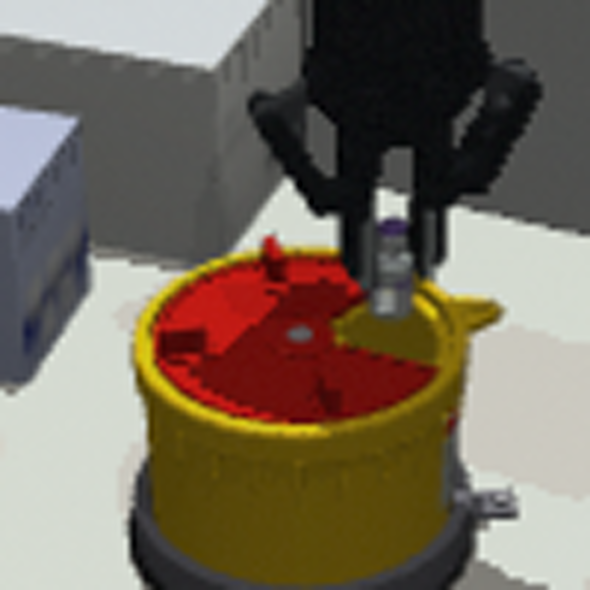

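The vial hangs over the opening: its bottom is at (390,312) and the opening's middle at about (390,335). After an 18 mm descent it should sit centred. Lower, then release.

```bash
python3 -m handwheel '[[-0.5,-0.6,6,0,0.15],[-0.5,-0.6,12,0,0.15],[-0.5,-0.6,18,0,0.15],[-0.5,-0.6,18,0,0.15],[-0.5,-0.6,18,0,0.15]]'
python3 -m handwheel '[[0,0,0,0,0.4],[0,0,0,0,0.4],[0,0,0,0,0.4],[0,0,0,0,0.4],[0,0,-40,0,0.4],[0,0,-80,0,0.4],[0,0,-120,0,0.4],[0,0,-120,0,0.4]]'
python3 - <<'E'
from h import *
rel([[.42,.26,.24]],[39.5])
E
```

```text
clock: 9.25
tcp_pos: [0.5601, -0.0123, 0.1249]
orientation: [-0.0, 0.427, 0.904, -0.0]
wrist_force: [-0.7, 0.2, 0.0]
finger_gap: 0.0205
grip_force: 19.8
clock: 10.05
tcp_pos: [0.5633, -0.0127, 0.2514]
orientation: [0.005, 0.427, 0.904, 0.001]
wrist_force: [1.3, -1.2, 0.4]
finger_gap: 0.0341
grip_force: 0.0
[301.6, 62.7, 9.5] -0.0
```

```bash
python3 -m handwheel '[[50,10,0,0,0.4],[90,20,0,0,0.4],[140,30,0,0,0.4],[190,40,0,0,0.4],[240,50,0,0,0.4],[280,60,0,0,0.4],[300,62,0,0,0.4],[300,62,0,0,0.4]]'
python3 - <<'E'
from h import *
s=imaging.read_camera("scene"); t=imaging.read_camera("top")
a=cv2.resize(s["color"][90:290,170:340],(400,470),interpolation=cv2.INTER_CUBIC); b=cv2.resize(t["color"][130:230,265:365],(400,400),interpolation=cv2.INTER_CUBIC)
cv2.imwrite("pics/pair6.png",np.hstack([a,cv2.copyMakeBorder(b,0,70,0,0,0)]))
E
```

```text
clock: 10.85
tcp_pos: [0.4156, 0.2608, 0.2448]
orientation: [-0.0, 0.425, 0.905, -0.0]
wrist_force: [0.4, -1.8, -0.1]
finger_gap: 0.0342
grip_force: 0.0
```

View pics/pair6.png

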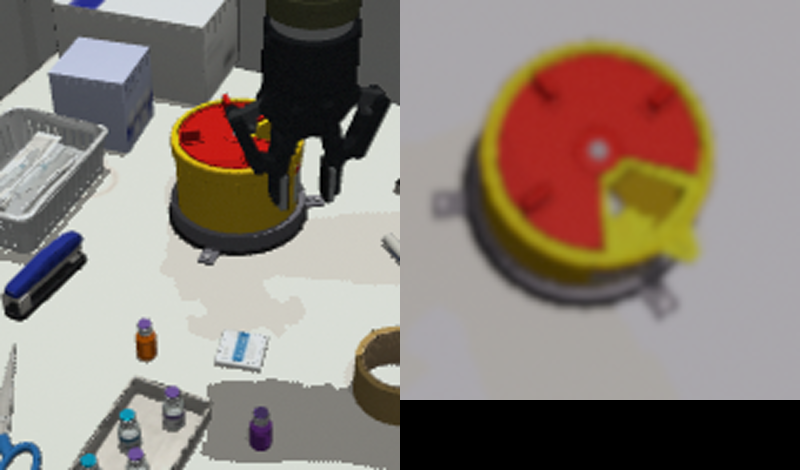

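The vial has left the worktop and the notch is still open. A grey spot shows near the notch's left corner at (615,205), which is top pixel (319,181). I'll check its height.

```bash
python3 - <<'E'
from h import *
t=imaging.read_camera("top"); P=cloud(t)
print((P[174:196,312:342:2,2]*1000).round().astype(int))
print(t["color"][178:185,315:323].sum(-1))
E
```

```text
[[                 118                  119                  111
                   109                    8                    8
  -9223372036854775808                    9                    8
                   108                  110                  111
                   110                  110                  111]
 [                 116                  114                  108
                    11                   11                   12
                    13                   14                    7
                    10                    6                  110
                   110                  116                  118]
 [                 117                  114                  113
                    10                   10                   15
                    10                    8                    8
                     4                   15                    9
                   113                  114                  111]
 [                 112                  113                  114
                    11                   12              
[... 5678 characters left out ...]
3
                   119                  116                    1]
 [                 118                  118                  118
                   115                  111                  115
                   104                   86                   -1
                    31                   23                    3
                   116                   -3                    4]]
[[306 336 317 284 259 247 250 251]
 [321 364 370 343 299 262 253 249]
 [328 386 412 397 351 300 264 253]
 [327 388 427 428 384 336 299 280]
 [321 378 420 421 391 356 337 327]
 [310 361 393 396 379 364 357 359]
 [294 345 370 373 367 365 367 371]]<stdin>:3: RuntimeWarning: invalid value encountered in cast
```

The grey spot is 23–28 mm up, so the vial is lying on the pot floor. The whole opening reads down to the floor, with a rim of deck on both sides. The job is done.

```bash
python3 -c "
from workcell import workorder; print(workorder.hand_in())"
```

```text
the job is handed in; nothing more can be done
None
```

The used vial is in the sharps pot, the shutter is left with its opening fully uncovered, the tray was not touched, and the job was handed in at about 11 s of the 61 s allowed.

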